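Brake lever check on a sampling line reel

ROBOT

A 6-joint arm with a two-finger parallel gripper is mounted at the origin on the work surface. World frame = base frame: x ahead of the robot, y to its left, z up, the work surface at z = 0. Lengths are in mm, angles in rad, forces in N, time in s.
With the tool pointing down it reaches from about 350 to 775 mm from the base axis. Payload 7.3 kg.
Tool frame: the origin (TCP) lies midway between the tips of the shut fingers; the grasp point (between the pads) lies 19 mm behind it (bot.hold_point_z is the distance from the TCP to the grasp point, in mm); z points along the fingers, y is the direction in which the jaws open and shut (so a half turn about z gives the same grasp; the last joint's range is limited). The gripper opens to 92 mm and grips with 3 to 60 N. Pads are 19 mm wide; open, the fingers measure 130 mm over their backs; the gripper's body (75 mm by 190 mm) begins 47 mm behind the grasp point.
Start: joints at [1.084, 0.342, 1.524, -0, 1.275, -0.146], TCP at [175.463, 494.831, 226.741] pointing down, gripper open.
Joint ranges: [-2.53, 2.53], [-0.77, 2.02], [0.04, 2.7], [-1, 4.14], [0.28, 2.66], [-3.11, 3.11]. Speed limits (rad/s): [2.57, 2.57, 3.14, 3.14, 3.14, 3.14].

INTERFACE

Orientations are given as [roll, pitch, yaw] about the fixed x, y, z axes, in that order (R = Rz(yaw) Ry(pitch) Rx(roll)).
In Python, from plant import bot gives the robot as it stands.
- The arm moves only by the tool servo_tool, never from a script. Its argument "series" is a list of rows, each a list of 5 numbers: the opening, from 0 (shut) to 1 (fully open), then the shift along the tool's x, y, z each as a share of 50 mm, from -1 to 1, then the turn about the tool's z as a share of 90 degrees, from -1 to 1. In form: [[gripper, tx, ty, tz, spin], ...]. A call has 1 to 20 rows; each row shifts and turns the commanded pose from where the row before left it, along the tool's axes as they then stand; what a row does not reach is not made up. A row lasts 1/8 s, in which the tool goes at most 62.5 mm and 10.7 degrees, less where a joint would pass 70% of its speed; a pose out of reach is approached as far as the arm can. A call with a number of a shift or a turn outside -1 to 1 is refused whole. A call with a gripper value outside its range is refused whole. The fingers move at their own pace and stop on an object; the grip force is fixed at half the most. Time passes only in rows, so rows that do not move let the fingers close. It gives the time, the measured TCP pose, the force and the opening at its end, in the units of the state.
- bot.get_obs(): the state, without advancing time (a new reading comes with each control period).
- bot.capture(name): name is "scene" or "top"; returns the picture (384x512x3 uint8, red, green, blue); there is no depth.
- bot.camera_model(name): a dict with "mtx" (3x3 intrinsics, pixels), "world_from_camera" (4x4, takes a point from camera to world coordinates). Camera axes: x right, y up, looking along -z (the intrinsics and any distortion apply to the point x, -y, -z); pixel columns grow to the right and rows downward; lengths in mm; the calibration is good to about 2 mm. A picture is of the moment at which its call begins. camera_model takes no time and is no camera call.
- bot.close_job(): hands the job in, once; it reports no verdict.
Trained networks look in the newest picture that a camera, given by its name, has taken for a name from the list of things; names that differ only in an ending like _2 or _b are one class to them, and where a whole thing is asked for, a point or a joint stands for the part that bears it (a point fixed in the world has none). Each returns a list of dicts, best first, with "p" (0 to 1); they miss things now and then, are a little off and sometimes report something else, mostly with a low value. They report only what shows in the picture. A call takes as long as a camera call. They do not tell look-alikes from the thing itself.
- bot.outline_of(camera, label): "mask" (384x512 bool, what is visible of it).
- bot.pinpoint(camera, label): "point" ([x, y, z] in mm, in the coordinates of the camera as it stood for that picture, good to about 4 mm: a listed point, or the origin of a listed thing).
The state is a dict: "time": time; "joint_positions": joint angles; "dq": joint speeds; "tau": joint torques, N m; "tool_pos": TCP position; "tcp_rot": TCP orientation; "contact_force": force on the tool from outside, world axes, zero at the start; "moment": the same for the moment, N m; "grip_width": finger opening in mm.
Only numpy, scipy, OpenCV 4.12 (cv2) and the standard library are available. Lean on these libraries where they do the work, as an engineer would, in place of code of your own. Each camera call takes 0.05 s, during which the arm holds its last target.

TASK

Check the brake of the red-levered line reel: press the red lever in towards its grip bar with the outside of the fingers, touching only the lever's red outer side, until it comes up against its stop short of the bar. Hold it firmly against the stop for two seconds without leaning on it hard, then ease it all the way back out (do not let it snap) and move clear. Do not grip the lever or touch the rest of that reel, leave the blue-levered reel alone, and do not move the bottle, beaker or wrench.

Things in the scene. Friction and masses are not known exactly. Their poses are not given: they have to be found in the camera images.
- red_reel: Grey line reel bolted to the bench: yellow line drum under a dark grey grip bar, red brake lever on the robot's side. Foot plate 170 x 210 x 10 mm; origin on the bench, under the bar's middle; x from lever to bar, y along the bar, z up. Side plates at y = +-95 mm, 140 mm tall. Below x = -20 mm nothing rises above the foot but the lever and its bright metal clamp (y 65..87 mm).
- red_bar_mid (a point): Middle of the dark grey grip bar of the red-levered reel: round, 24 mm diameter, 190 mm long, 125 mm above the bench, along the reel's y. The robot must not touch this bar.
- red_pad (a point): Point to press on the red lever's flat outer face, 105 mm from the pivot. The lever is 24 mm tall (113..137 mm above the bench), 12 mm thick, 137 mm long with a red 22 mm ball end. Axes turn with the lever: +x the pressing direction, -y towards its free end. The outer 9 mm are red; the inner 3 mm, facing the bar, is bare steel and must not be touched.
- red_pivot (a point): The red lever's pivot (vertical axis), on the lever's mid-plane (6 mm behind its outer face), at x = -38, y = 76 mm in the reel's frame, 125 mm above the bench.
- red_lever (a joint): Red lever's angle, rad: 0 = fully out (its rest, leaning 0.42 rad away from the bar), 0.35 = against its hard stop, parted from the bar by some 25 mm. Pressing in turns it counter-clockwise seen from above. Spring return: at red_pad it takes about 2.5 N to start, 8 N at the stop. Let go suddenly, it snaps back.
- blue_reel: The same reel with a blue lever and white line, also bolted down; the two reels' places may be swapped. Leave it alone. Origin and axes as red_reel.
- blue_lever (a joint): Angle of the blue lever, 0 = out; must stay there.
- bottle: Loose amber sample bottle with a white cap, 64 mm diameter, 150 mm tall, origin at the centre of its underside.
- beaker: Loose white open beaker, 76 mm wide, 90 mm tall, origin at the centre of its underside.
- wrench: Loose steel wrench 130 mm long lying flat on the bench along its own x.
Things that resemble listed ones, but are neither listed nor needed, are in the scene too. Of the things that look like the bottle, take the one that is farthest to the robot's right at the start.

How it is judged (in metres and radians):
On the way, in this order (a step that is already met when the one before it is completed fails the run):
1. the red lever is held in against its stop by the fingers for 1.7 s (value of joint red_lever above 0.325 rad and (contact force between the fingers and red_lever_c0 above 2 N or contact force between the fingers and red_lever_c1 above 2 N)), for 1.7 s.
2. the red lever is back out (value of joint red_lever below 0.03 rad), for 0.2 s.
At the end, for the whole second after the job is handed in: The red lever, after being held at its stop (over 0.325 of 0.35 rad) for 1.7 s, is back out (under 0.03 rad); the blue lever is out; bottle, beaker and wrench are within 15 mm of where they stood, the first two upright (value of joint each of red_lever, blue_lever below 0.03 rad and distance of each of bottle, beaker, wrench from where it was at the start of the episode below 0.015 m and angle between each of bottle, beaker's own z axis and vertical below 0.15 rad); the robot touches nothing.
It fails at once if the red lever is let go so that it snaps back (faster than 4 rad/s) (velocity of joint red_lever below -4 rad/s).
It fails at once if the red lever is leaned on with more than 45 N (contact force between any of the fingers, the arm and red_lever_c0 above 45 N or contact force between any of the fingers, the arm and red_lever_c1 above 45 N).
It fails at once if the lever's inner side (gripped or reached behind), its hub, or the red-levered reel's bar, clamp or frame is touched (contact force between any of the fingers, the arm and red_lever_c2 above 1.5 N or contact force between any of the fingers, the arm and red_lever_c3 above 1.5 N or contact force between any of the fingers, the arm and red_reel_c0 above 1.5 N or contact force between any of the fingers, the arm and red_reel_c1 above 1.5 N or contact force between any of the fingers, the arm and red_reel_c2 above 1.5 N or contact force between any of the fingers, the arm and red_reel_c3 above 1.5 N or contact force between any of the fingers, the arm and red_reel_c4 above 1.5 N or contact force between any of the fingers, the arm and red_reel_c5 above 1.5 N or contact force between any of the fingers, the arm and red_reel_c6 above 1.5 N or contact force between any of the fingers, the arm and red_reel_c7 above 1.5 N or contact force between any of the fingers, the arm and red_reel_c8 above 1.5 N or contact force between any of the fingers, the arm and red_reel_c9 above 1.5 N).
It fails at once if the blue-levered reel is touched or its lever moved (contact force between any of the fingers, the arm and blue_reel above 1.5 N or value of joint blue_lever above 0.04 rad).
It fails at once if a bystander is moved or lifted (distance of any of bottle, beaker, wrench from where it was at the start of the episode above 0.015 m).
It also fails if it takes over 51 s, if anything falls off the work surface, if the arm or the gripper's body presses on something with over 40 N, if the wrist force passes 120 N, or if a joint passes its speed limit or range.

## Working session

There is one attempt and no reset: what is moved stays moved. The work goes in short steps, Python scripts to look and compute and a tool call to move; the robot and the scene stay as the last step left them, time stands still between calls to the robot, and variables do not carry over. Pictures are saved under pics/ and viewed, and the job is handed in when it is done.

Besides the shell and the picture viewer there is one more tool, called after "Request:" in YAML: its name, and indented under it one key for each argument. servo_tool: Moves the arm, as the interface text tells. Shift numbers are shares of 50 mm and turn numbers shares of 90 degrees, none past 1 either way. Its arguments: {"type":"object","properties":{"series":{"type":"array"}},"required":["series"]}

```bash
mkdir -p pics; ls; cat > h.py <<'E'
import numpy as np,cv2
from plant import bot
def save(n,img): cv2.imwrite('pics/'+n,cv2.cvtColor(img,cv2.COLOR_RGB2BGR))
def w(cam,p):
    M=np.array(bot.camera_model(cam)["world_from_camera"]); return (M@np.r_[p,1])[:3]
def proj(cam,P):
    m=bot.camera_model(cam);M=np.linalg.inv(np.array(m["world_from_camera"]));c=(M@np.r_[P,1])[:3]
    c=c*[1,-1,-1];q=np.array(m["mtx"])@c;return q[:2]/q[2]
E
python3 - <<'E'
from h import *
for c in("scene","top"):
    save(c+'0.png',bot.capture(c))
    for n in("red_reel","red_bar_mid","red_pad","red_pivot","blue_reel","bottle","beaker","wrench"):
        r=bot.pinpoint(c,n)
        for d in r[:3]:
            P=w(c,d["point"]);print(c,n,round(d["p"],2),P.round(1),proj(c,P).round())
o=bot.get_obs();print(o)
print(bot.camera_model("top").keys())
E
```

```text
pics
scene red_reel 0.81 [614.7 196.4   0. ] [278. 234.]
scene red_reel 0.5 [528.6 173.8 120.4] [290. 188.]
scene red_reel 0.17 [570.4 267.6 123.3] [311. 214.]
scene red_bar_mid 0.92 [608.4 193.6 123.6] [280. 209.]
scene red_pad 0.53 [526.  171.2 125.9] [290. 186.]
scene red_pivot 0.63 [568.  267.6 121.8] [311. 214.]
scene blue_reel 0.56 [ 565.3 -161.     0.6] [199. 168.]
scene bottle 0.91 [ 7.81e+02 -4.90e+00  1.00e-01] [189. 238.]
scene bottle 0.71 [823.3 105.5  -1.3] [208. 270.]
scene bottle 0.71 [782.8 194.3   2.4] [242. 276.]
scene beaker 0.8 [438.5 469.7  -5.7] [389. 242.]
scene wrench 0.52 [378.9 -38.2  -1. ] [262. 152.]
scene wrench 0.24 [ 565.9 -164.3    2.7] [198. 168.]
top red_reel 0.67 [6.096e+02 1.851e+02 6.000e-01] [228. 180.]
top red_bar_mid 0.95 [609.7 191.5 124.6] [223. 177.]
top red_pad 0.73 [524.  167.8 124.3] [231. 210.]
top red_pivot 0.79 [566.8 268.6 125.3] [193. 192.]
top blue_reel 0.7 [ 565.6 -155.     2.6] [345. 198.]
top bottle 0.85 [7.824e+02 1.904e+02 5.000e-01] [228. 121.]
top bottle 0.81 [776.5  -2.3  -1.5] [294. 125.]
top bottle 0.62 [818.  103.6   2.2]
[... 194 characters left out ...]
ions': array([ 1.08398185e+00,  3.41997463e-01,  1.52408359e+00,  4.02436715e-07,
        1.27540350e+00, -1.45983596e-01]), 'dq': array([-7.49522321e-04, -4.90186707e-04,  1.19970624e-03,  1.45683555e-03,
        7.90266749e-04, -7.59952226e-05]), 'tau': array([-1.59916584e-03, -4.31122184e+01, -2.44480455e+01,  7.16227200e-02,
        4.82119422e-02, -4.32149719e-06]), 'tool_pos': array([175.4747646 , 494.83372568, 226.74756311]), 'tcp_rot': array([3.14148565e+00, 1.53440860e-05, 2.80076166e+00]), 'contact_force': array([-0.21490251,  0.15808447,  0.6088792 ]), 'moment': array([ 0.00891919,  0.0211344 , -0.00475368]), 'grip_width': 91.88828467611866}
dict_keys(['mtx', 'world_from_camera'])
```

```bash
python3 - <<'E'
import cv2
a=cv2.imread('pics/top0.png');b=a[140:260,150:310]
cv2.imwrite('pics/top0c.png',cv2.resize(b,None,fx=5,fy=5,interpolation=cv2.INTER_CUBIC))
E
```

```text
(no output)
```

View pics/top0.png

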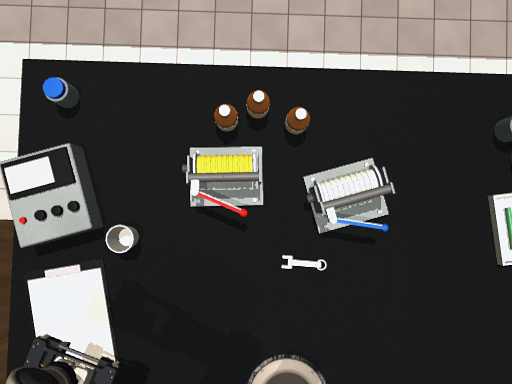

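View pics/scene0.png

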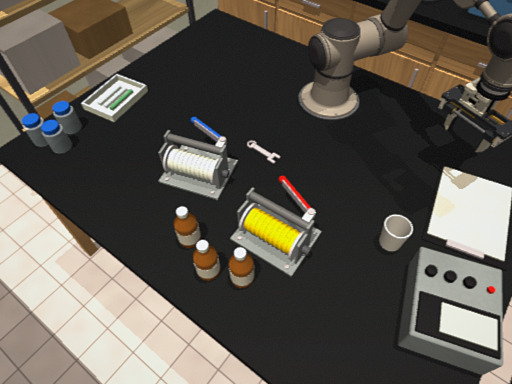

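```bash
ls pics
```

```text
scene0.png
top0.png
top0c.png
```

View pics/top0c.png

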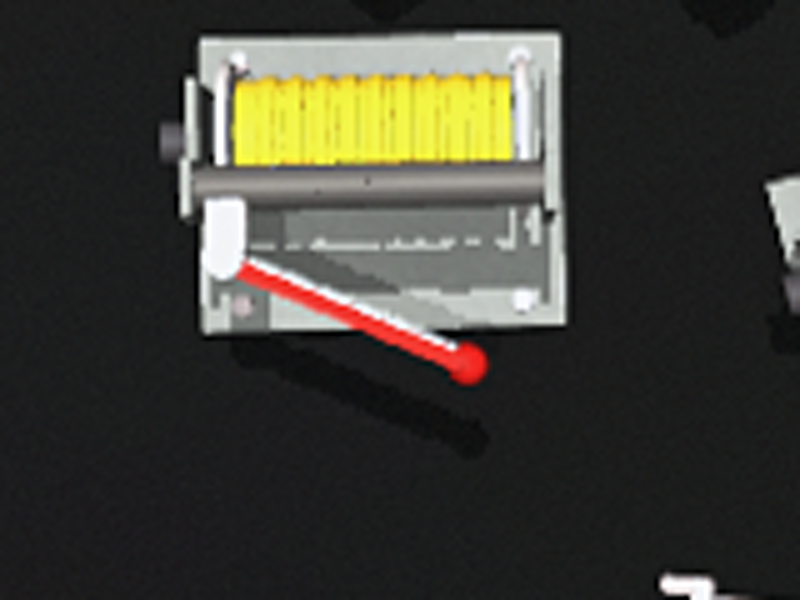

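Both views show the red reel at about (225,177) in the top view, with its lever running from (195,191) to the ball at (244,213). The look-alike is the blue-lever reel at (345,198). The red lever with yellow line is the target. The loose wrench is at (303,262), the beaker at (123,238) and the bottles at (226,117), (258,103) and (297,120). Next I'll fit the reel's pose.

```bash
cat >> h.py <<'E'
def R(a): return np.array([[np.cos(a),-np.sin(a)],[np.sin(a),np.cos(a)]])
def lev(s,p,u,z=125,q=0.):
    # point on lever: u along free end, p along press dir from mid-plane
    a=-0.42+q
    l=np.array([-38,76])+R(a)@np.array([p,-u])
    return np.r_[np.array(s[:2])+R(s[2])@l,z]
E
python3 - <<'E'
from h import *
from scipy.optimize import least_squares
obs=[('b',608.4,193.6),('b',609.7,191.5),('p',526,171.2),('p',524,167.8),('v',568,267.6),('v',566.8,268.6)]
def f(s):
    r=[]
    for k,x,y in obs:
        P={'b':np.r_[s[:2],0],'p':lev(s,-6,105),'v':lev(s,0,0)}[k]
        r+=list((P[:2]-[x,y])/3)
    return r
s=least_squares(f,[609,192,0.03]);print(s.x,np.round(np.array(s.fun)*3,1))
# red-ness refine: lever red mask centroid/edge in both images
for c in("top","scene"):
    im=cv2.imread('pics/%s0.png'%c)
    K=4;big=cv2.resize(im,None,fx=K,fy=K,interpolation=cv2.INTER_CUBIC)
    def pl(P): 
        q=(proj(c,P)+.5)*K-.5; return tuple(int(v) for v in q)
    S=s.x
    for p,col in((-6,(0,255,0)),(6,(255,255,0))):
        cv2.line(big,pl(lev(S,p,10,137)),pl(lev(S,p,137,137)),col,1)
    cv2.circle(big,pl(lev(S,0,137,125)),3,(255,0,255),-1)
    cv2.circle(big,pl(lev(S,-6,105,125)),3,(0,255,255),-1)
    fo=[np.r_[S[:2]+R(S[2])@np.array(v),10] for v in((-85,-105),(85,-105),(85,105),(-85,105))]
    cv2.polylines(big,[np.array([pl(P) for P in fo])],True,(0,255,0),1)
    b=[np.r_[S[:2]+R(S[2])@np.array([0,y]),125] for y in(-95,95)]
    cv2.line(big,pl(b[0]),pl(b[1]),(0,255,0),1)
    q=np.array(pl(lev(S,0,60)));big=big[max(0,q[1]-250):q[1]+250,max(0,q[0]-350):q[0]+350]
    cv2.imwrite('pics/ov_%s.png'%c,big)
E
```

```text
[6.09704977e+02 1.93114779e+02 6.16300529e-02] [ 1.3 -0.5  0.   1.6 -1.4 -0.8  0.6  2.6 -0.9 -1.   0.3 -2. ]
```

View pics/ov_top.png

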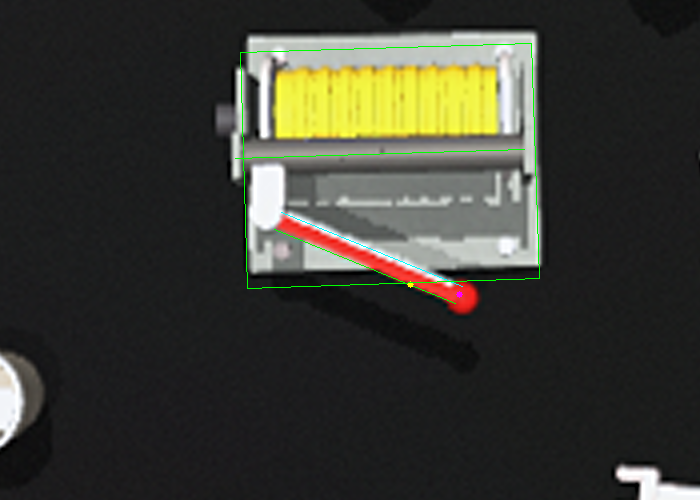

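View pics/ov_scene.png

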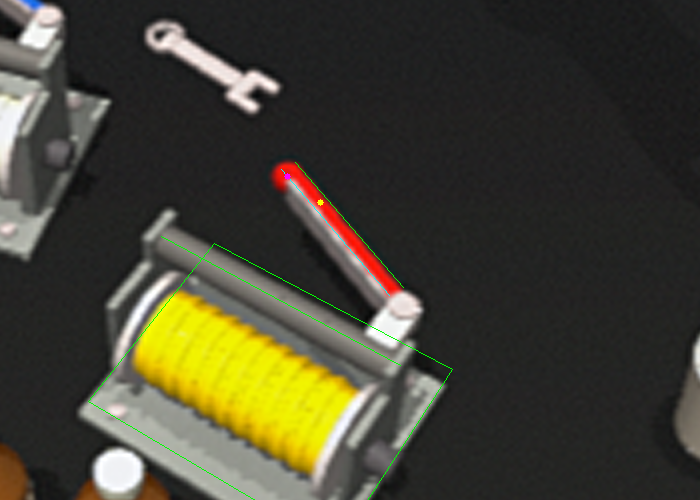

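Request:
servo_tool:
  series:
    - [0,-0.2,-0.1,0,0]
    - [0,-0.5,-0.22,0,0]
    - [0,-0.5,-0.22,0,0]
    - [0,-0.5,-0.22,0,0]
    - [0,-0.5,-0.22,0,0]
    - [0,-0.5,-0.22,0,0]
    - [0,-0.5,-0.22,0,0]
    - [0,-0.5,-0.22,0,0]
    - [0,-0.5,-0.22,0,0]
    - [0,-0.5,-0.22,0,0]
    - [0,-0.5,-0.22,0,0]
    - [0,-0.5,-0.22,0,0]
    - [0,-0.5,-0.22,0,0]
    - [0,-0.5,-0.22,0,0]
    - [0,-0.5,-0.22,0,0]
    - [0,-0.3,-0.15,0,0]
    - [0,-0.2,-0.1,0,0]
    - [0,0,0,0,0]
    - [0,0,0,0,0]

```text
time: 3.28
tool_pos: [480.5, 205.0, 226.7]
tcp_rot: [3.141, -0.0, 2.801]
contact_force: [-0.3, -0.1, 0.5]
grip_width: 0.4
```

Request:
servo_tool:
  series:
    - [0,0,-0.14,0.2,0]
    - [0,0,0,0.4,0]
    - [0,0,0,0.4,0]
    - [0,0,0,0.4,0]
    - [0,0,0,0.4,0]
    - [0,0,0,0.4,0]
    - [0,0,0,0.2,0]
    - [0,0,0,0,0]
    - [0,0,0,0,0]

```text
time: 4.4
tool_pos: [479.0, 198.1, 107.3]
tcp_rot: [3.141, 0.001, 2.801]
contact_force: [-0.2, -0.5, 0.6]
grip_width: 0.2
```

```bash
python3 - <<'E'
from h import *
S=(608.5,192.5,0.045)
o=bot.get_obs();print(o['time'],o['tool_pos'],o['tcp_rot'],o['contact_force'])
for c,(r0,r1,c0,c1) in dict(top=(150,260,150,300),scene=(120,260,220,400)).items():
    im=bot.capture(c);save(c+'1.png',im)
    b=cv2.resize(im[r0:r1,c0:c1],None,fx=4,fy=4,interpolation=cv2.INTER_CUBIC)
    def pl(P): return tuple(int(v) for v in (proj(c,P)-[c0,r0]+.5)*4)
    cv2.circle(b,pl(o['tool_pos']),3,(0,255,0),-1)
    for p in(-6,6): cv2.line(b,pl(lev(S,p,10,137)),pl(lev(S,p,137,137)),(0,255,255),1)
    save(c+'1c.png',b)
E
```

```text
4.4 [479.01678542 198.06118647 107.34057262] [3.14088217e+00 9.58486087e-04 2.80097826e+00] [-0.23237031 -0.49806951  0.58937045]
```

View pics/top1c.png

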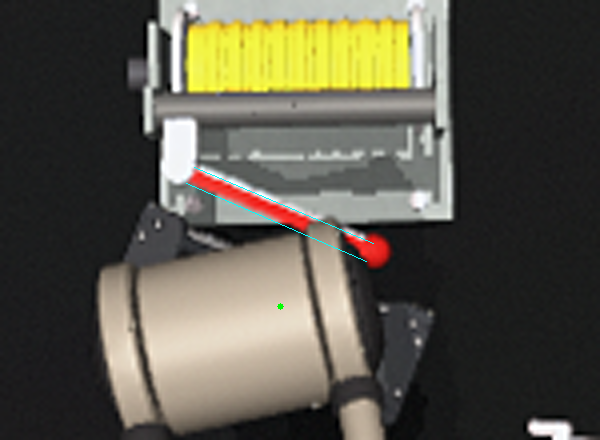

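View pics/scene1c.png

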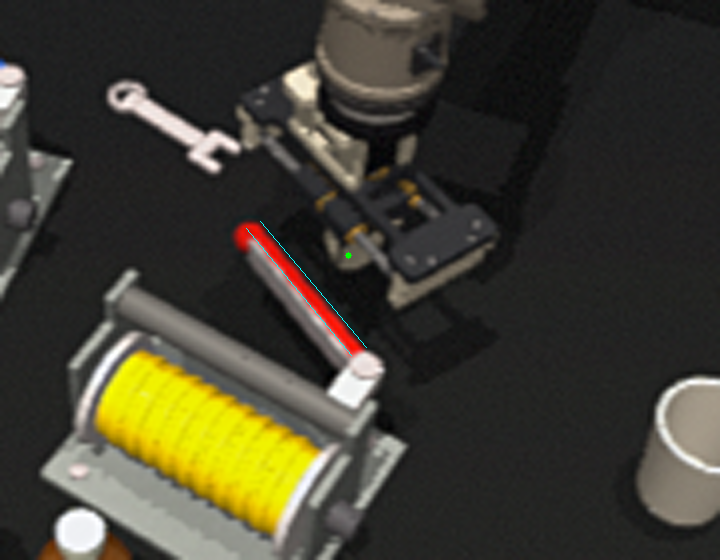

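The finger sits about 40 mm clear of the red outer face, at roughly 95 mm from the pivot. The drawn line is about 3 mm towards the robot from the real edge. I'll approach and feel for contact.

Request:
servo_tool:
  series:
    - [0,-0.2,0,0,0]
    - [0,-0.2,0,0,0]
    - [0,-0.12,0,0,0]
    - [0,-0.06,0,0,0]
    - [0,0,0,0,0]
    - [0,0,0,0,0]

```text
time: 5.25
tool_pos: [505.7, 188.2, 106.6]
tcp_rot: [-3.142, -0.0, 2.801]
contact_force: [0.4, 0.4, 0.2]
grip_width: 0.6
```

Request:
servo_tool:
  series:
    - [0,-0.06,0,0,0]
    - [0,-0.06,0,0,0]
    - [0,0,0,0,0]

```text
time: 5.62
tool_pos: [511.9, 186.1, 106.7]
tcp_rot: [3.141, 0.0, 2.801]
contact_force: [0.5, -0.2, -0.5]
grip_width: 0.8
```

Request:
servo_tool:
  series:
    - [0,-0.04,0,0,0]
    - [0,-0.04,0,0,0]
    - [0,0,0,0,0]

```text
time: 6.0
tool_pos: [515.6, 184.8, 106.7]
tcp_rot: [3.141, 0.0, 2.801]
contact_force: [0.3, -0.5, 0.2]
grip_width: 0.4
```

Request:
servo_tool:
  series:
    - [0,-0.04,0,0,0]
    - [0,-0.04,0,0,0]
    - [0,0,0,0,0]

```text
time: 6.38
tool_pos: [519.0, 183.6, 106.7]
tcp_rot: [3.142, -0.001, 2.801]
contact_force: [-1.9, 1.5, 1.0]
grip_width: 0.5
```

Request:
servo_tool:
  series:
    - [0,-0.04,0,0,0]
    - [0,-0.04,0,0,0]
    - [0,0,0,0,0]

```text
time: 6.75
tool_pos: [522.6, 182.1, 106.6]
tcp_rot: [-3.141, -0.001, 2.801]
contact_force: [-3.4, -0.5, 2.3]
grip_width: 0.4
```

Request:
servo_tool:
  series:
    - [0,-0.066,-0.012,0,-0.022]
    - [0,-0.066,-0.012,0,-0.022]
    - [0,-0.066,-0.012,0,-0.022]
    - [0,-0.066,-0.012,0,-0.022]
    - [0,0,0,0,0]

```text
time: 7.38
tool_pos: [534.2, 176.5, 106.6]
tcp_rot: [3.141, -0.002, 2.939]
contact_force: [-6.8, 2.2, 2.4]
grip_width: 0.4
```

Request:
servo_tool:
  series:
    - [0,-0.066,-0.012,0,-0.022]
    - [0,-0.066,-0.012,0,-0.022]
    - [0,0,0,0,0]

```text
time: 7.75
tool_pos: [540.2, 174.4, 106.6]
tcp_rot: [3.141, -0.002, 3.009]
contact_force: [-6.4, 3.1, 2.7]
grip_width: 0.3
```

Request:
servo_tool:
  series:
    - [0,-0.066,-0.012,0,-0.022]
    - [0,-0.033,-0.006,0,-0.011]
    - [0,0,0,0,0]

```text
time: 8.12
tool_pos: [544.8, 173.0, 106.6]
tcp_rot: [3.141, -0.003, 3.06]
contact_force: [-7.8, 3.1, 3.4]
grip_width: 0.3
```

Request:
servo_tool:
  series:
    - [0,-0.033,-0.006,0,-0.011]
    - [0,0,0,0,0]

```text
time: 8.38
tool_pos: [546.4, 172.5, 106.5]
tcp_rot: [3.141, -0.003, 3.078]
contact_force: [-6.4, 3.4, 4.3]
grip_width: 0.6
```

Request:
servo_tool:
  series:
    - [0,-0.02,-0.003,0,-0.007]
    - [0,0,0,0,0]

```text
time: 8.62
tool_pos: [547.3, 172.3, 106.6]
tcp_rot: [3.141, -0.003, 3.089]
contact_force: [-7.1, 3.1, 3.4]
grip_width: 0.5
```

Request:
servo_tool:
  series:
    - [0,-0.02,-0.003,0,-0.007]
    - [0,0,0,0,0]

```text
time: 8.88
tool_pos: [548.3, 172.1, 106.5]
tcp_rot: [3.141, -0.003, 3.099]
contact_force: [-6.9, 3.4, 2.2]
grip_width: 0.3
```

Request:
servo_tool:
  series:
    - [0,-0.02,-0.003,0,-0.007]
    - [0,0,0,0,0]

```text
time: 9.12
tool_pos: [549.2, 171.9, 106.5]
tcp_rot: [3.141, -0.003, 3.11]
contact_force: [-7.3, 2.8, 3.5]
grip_width: 0.3
```

Request:
servo_tool:
  series:
    - [0,-0.02,-0.003,0,0]
    - [0,0,0,0,0]

```text
time: 9.38
tool_pos: [549.8, 171.8, 106.5]
tcp_rot: [3.141, -0.004, 3.111]
contact_force: [-8.7, 2.7, 4.8]
grip_width: 0.1
```

Request:
servo_tool:
  series:
    - [0,-0.02,0,0,0]
    - [0,0,0,0,0]

```text
time: 9.62
tool_pos: [550.3, 171.7, 106.5]
tcp_rot: [3.141, -0.005, 3.111]
contact_force: [-10.1, 2.1, 5.4]
grip_width: 0.6
```

Request:
servo_tool:
  series:
    - [0,-0.02,0,0,0]
    - [0,0,0,0,0]

```text
time: 9.88
tool_pos: [550.5, 171.7, 106.5]
tcp_rot: [3.141, -0.007, 3.111]
contact_force: [-13.0, 3.0, 8.6]
grip_width: 0.7
```

Request:
servo_tool:
  series:
    - [0,-0.02,0,0,0]
    - [0,0,0,0,0]

```text
time: 10.12
tool_pos: [550.6, 171.7, 106.5]
tcp_rot: [3.142, -0.008, 3.111]
contact_force: [-16.8, 2.4, 9.8]
grip_width: 0.2
```

```bash
python3 - <<'E'
from h import *
S=(609.7,193.1,0.0616)
for c,(r0,r1,c0,c1) in dict(top=(150,260,150,300),scene=(120,260,220,400)).items():
    im=bot.capture(c);save(c+'2.png',im)
    b=cv2.resize(im[r0:r1,c0:c1],None,fx=4,fy=4,interpolation=cv2.INTER_CUBIC)
    def pl(P): return tuple(int(v) for v in (proj(c,P)-[c0,r0]+.5)*4)
    for p in(-6,6): cv2.line(b,pl(lev(S,p,10,137,.35)),pl(lev(S,p,137,137,.35)),(0,255,255),1)
    save(c+'2c.png',b)
    for n in("red_pad","red_pivot"):
        for d in bot.pinpoint(c,n)[:1]:print(c,n,d["p"],w(c,d["point"]).round(1),lev(S,-6,105,125,.35).round(1))
print(bot.get_obs()['contact_force'])
E
```

```text
scene red_pad 0.92 [561.4 165.  124.8] [560.2 161.7 125. ]
scene red_pivot 0.71 [568.6 268.9 122.1] [560.2 161.7 125. ]
[-16.57988576   1.81373175  10.36053392]
```

View pics/top2c.png

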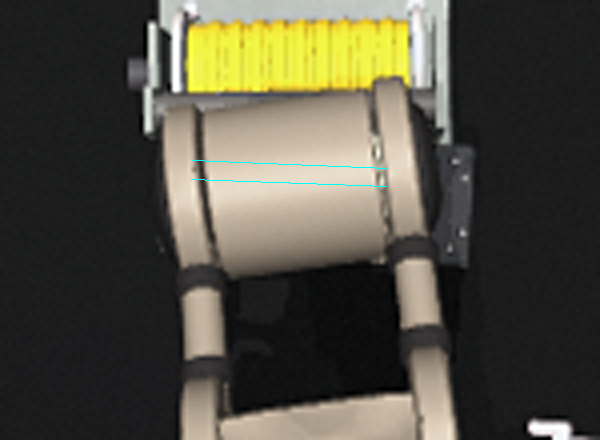

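View pics/scene2c.png

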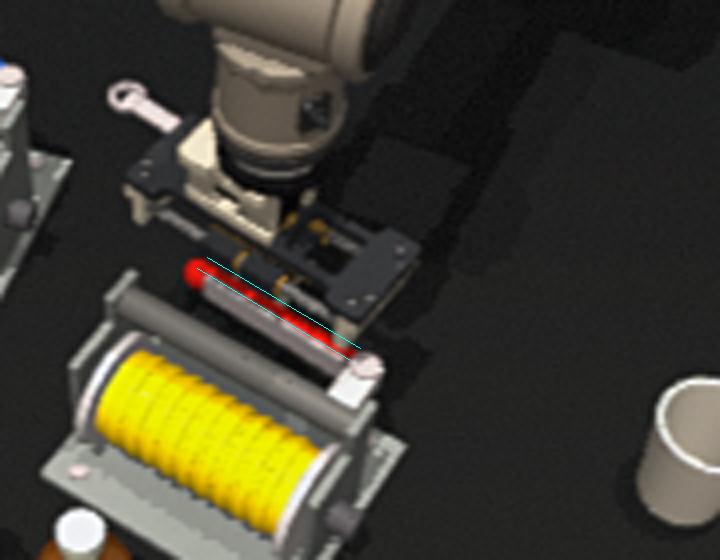

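The lever lies parallel to the 0.35 rad prediction, about 25 mm short of the bar. Travel has stopped while the force climbs, now 17 N, so it is against the stop. I'll hold there.

Request:
servo_tool:
  series:
    - [0,0,0,0,0]
    - [0,0,0,0,0]
    - [0,0,0,0,0]
    - [0,0,0,0,0]
    - [0,0,0,0,0]
    - [0,0,0,0,0]
    - [0,0,0,0,0]
    - [0,0,0,0,0]
    - [0,0,0,0,0]
    - [0,0,0,0,0]
    - [0,0,0,0,0]
    - [0,0,0,0,0]
    - [0,0,0,0,0]
    - [0,0,0,0,0]
    - [0,0,0,0,0]
    - [0,0,0,0,0]
    - [0,0,0,0,0]
    - [0,0,0,0,0]
    - [0,0,0,0,0]

```text
time: 12.8
tool_pos: [550.5, 171.7, 106.5]
tcp_rot: [3.142, -0.008, 3.111]
contact_force: [-17.4, 2.4, 9.5]
grip_width: 0.1
```

Now I'll ease out along the reverse arc, at about 2.5 mm per row (around 0.2 rad/s).

Request:
servo_tool:
  series:
    - [0,0.03,0,0,0]
    - [0,0.03,0,0,0]
    - [0,0.03,0.005,0,0.006]
    - [0,0.05,0.009,0,0.017]
    - [0,0.05,0.009,0,0.017]
    - [0,0.05,0.009,0,0.017]
    - [0,0.05,0.009,0,0.017]
    - [0,0.05,0.009,0,0.017]
    - [0,0.05,0.009,0,0.017]
    - [0,0,0,0,0]

```text
time: 14.05
tool_pos: [534.3, 176.4, 106.5]
tcp_rot: [3.141, -0.002, 2.941]
contact_force: [-6.0, 4.1, 2.0]
grip_width: 0.8
```

Request:
servo_tool:
  series:
    - [0,0.05,0.009,0,0.017]
    - [0,0.05,0.009,0,0.017]
    - [0,0.05,0.009,0,0.017]
    - [0,0.05,0.009,0,0.017]
    - [0,0.05,0.009,0,0.017]
    - [0,0,0,0,0]

```text
time: 14.8
tool_pos: [523.7, 181.3, 106.6]
tcp_rot: [3.141, -0.0, 2.807]
contact_force: [-3.3, 4.2, -0.1]
grip_width: 0.3
```

Request:
servo_tool:
  series:
    - [0,0.04,0,0,0]
    - [0,0.04,0,0,0]
    - [0,0.04,0,0,0]
    - [0,0.04,0,0,0]
    - [0,0.04,0,0,0]
    - [0,0.04,0,0,0]
    - [0,0,0,0,0]

```text
time: 15.68
tool_pos: [512.6, 184.9, 106.8]
tcp_rot: [3.142, 0.0, 2.807]
contact_force: [0.9, -0.4, 0.1]
grip_width: 0.4
```

Request:
servo_tool:
  series:
    - [0,0.1,0,0,0]
    - [0,0.3,0,0,0]
    - [0,0.3,0,0,0]
    - [0,0.3,0,0,0]
    - [0,0.2,0,0,0]
    - [0,0,0,-0.3,0]
    - [0,0,0,-0.5,0]
    - [0,0,0,-0.5,0]
    - [0,0,0,-0.3,0]
    - [0,0,0,0,0]
    - [0,0,0,0,0]

```text
time: 17.05
tool_pos: [455.9, 204.4, 186.6]
tcp_rot: [-3.142, -0.0, 2.807]
contact_force: [-1.3, -0.3, -0.7]
grip_width: 0.3
```

```bash
python3 - <<'E'
from h import *
S=(609.7,193.1,0.0616)
for c,(r0,r1,c0,c1) in dict(top=(90,280,110,330),scene=(100,300,160,420)).items():
    im=bot.capture(c);save(c+'3.png',im)
    save(c+'3c.png',cv2.resize(im[r0:r1,c0:c1],None,fx=3,fy=3,interpolation=cv2.INTER_CUBIC))
    for n in("red_pad","beaker","wrench","bottle"):
        for d in bot.pinpoint(c,n)[:3]:print(c,n,round(d["p"],2),w(c,d["point"]).round(1))
o=bot.get_obs();print(o['time'],o['contact_force'])
E
```

```text
top red_pad 0.84 [520.4 169.4 124.5]
top beaker 0.74 [438.6 466.3   0.6]
top wrench 0.84 [376.7 -37.6  -1.3]
top bottle 0.94 [819.6 105.    3.8]
top bottle 0.82 [777.6  -9.4  -1.4]
top bottle 0.58 [779.5 189.5   1.8]
scene red_pad 0.71 [528.8 173.9 123.7]
scene beaker 0.95 [441.8 468.8  -5.1]
scene wrench 0.57 [377.  -38.8   2.4]
scene bottle 0.86 [7.816e+02 1.933e+02 7.000e-01]
scene bottle 0.74 [780.1  -2.7   1.1]
scene bottle 0.64 [822.2 106.5  -4.3]
17.55 [0.01102669 0.35992026 0.23592976]
```

View pics/scene3c.png

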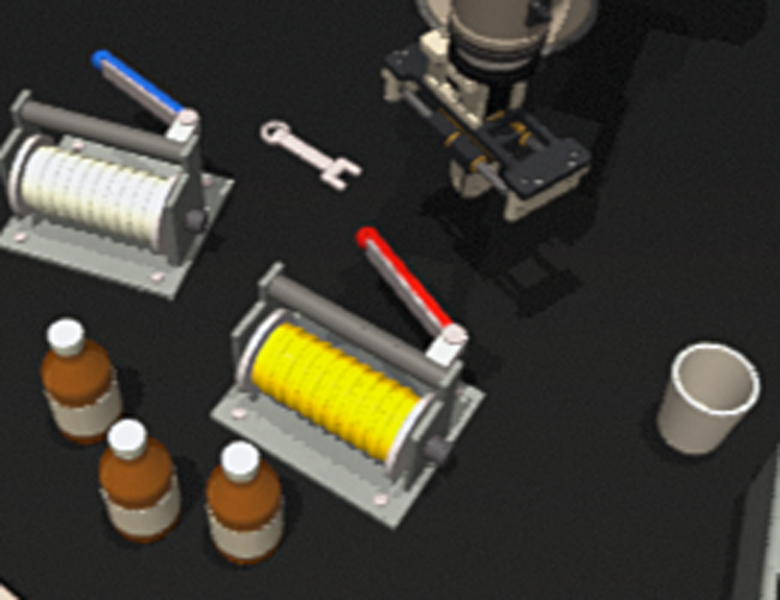

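View pics/top3c.png

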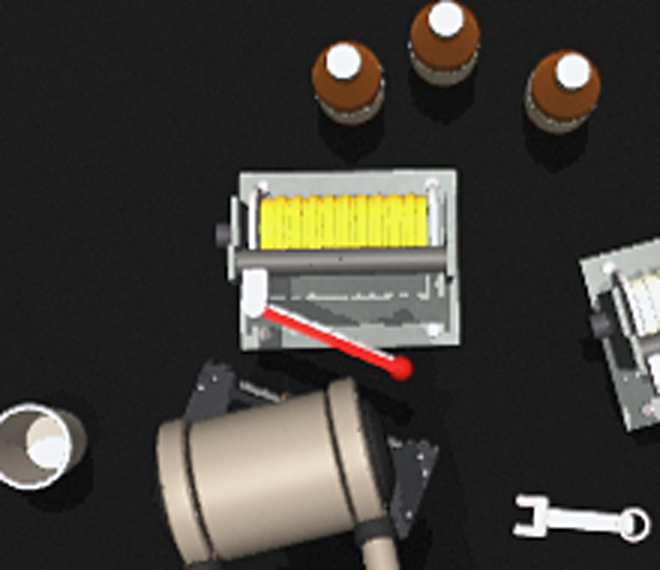

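The lever is back out, with the ball at its original pixel. The arm is clear, and nothing else has moved.

```bash
python3 -c "
from plant import bot
print(bot.close_job())"
```

```text
the job is handed in; nothing more can be done
None
```

I did the brake check on the red-levered reel and handed the job in. No verdict was reported.

- **Press:** I pressed with the side of the shut fingers on the red outer face, about 95 mm from the pivot rather than at the 105 mm pad point, to stay clear of the ball end. I followed the lever's arc until travel stopped while the force kept climbing.
- **Hold:** I held it for about 2.7 s at 17 N sideways force (about 20 N including the vertical part).
- **Release:** I eased it back out at roughly 0.2 rad/s, then backed off and raised the arm. The wrist force read about 0 afterwards.

**Last checks:**
- In the scene view during the hold, the lever lay along the line expected at 0.35 rad, short of the bar. The top view was blocked by the wrist at that moment, so only one camera confirmed it.
- The final pictures show the lever back at its starting position, the blue lever out, and the bottles, beaker and wrench where they stood. All are within the networks' error of a few mm; one top-view fix of the right-hand bottle read about 7 mm off, but the scene view did not show this.
- The lever's pad position after release read (520, 169) from the top camera and (529, 174) from the scene camera. That disagreement is a little above the stated accuracy. Both pictures show the lever fully out.

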